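Make up two job kits in the parts trays

ROBOT

A 7-joint arm with a two-finger parallel gripper is mounted at the origin on a cart in front of the work surface, level with it; the furniture and walls round the work are solid. World frame = base frame: x ahead of the robot, y to its left, z up, the work surface at z = 0. Lengths are in mm, angles in rad, forces in N, time in s.
With the tool pointing down it reaches from about 400 to 850 mm from the base axis. Payload 10.4 kg.
Tool frame: the origin (TCP) lies at the very end of the fingers, on their centre line; the grasp point (between the pads) lies 19 mm behind it; z points along the fingers, y is the line along which they close (so a half turn about z gives the same grasp; the last joint's range is limited). The gripper opens to 85 mm and grips with 20 to 120 N. Pads are 22 mm wide; open, the fingers measure 114 mm over their backs; the gripper's body (76 mm by 85 mm) begins 54 mm behind the grasp point. The pads swing forward as they close: fully open they stand 13 mm farther back than shut.
Start: joints at [-1.185, 0.332, -0.065, 1.46, 0.022, 1.35, -0.088], TCP at [248.432, 573.526, 231.338] pointing down, gripper open.
Joint ranges: [-2.6, 2.6], [-0.5, 2.12], [-1.47, 1.34], [0.16, 2.42], [-1.27, 4.41], [0.06, 2.06], [-2.6, 2.6]. Speed limits (rad/s): [2.22, 2.22, 2.79, 2.79, 3.14, 3.14, 3.14].

INTERFACE

Orientations are given as a unit quaternion [w, x, y, z].
In Python, from plant import ctrl gives the robot as it stands.
- The arm moves only by the shell command python3 -m pendant 'ROWS' [OPENING] [FORCE]. ROWS is JSON, a list that holds one entry, the list of rows, each a list of 4 numbers: the shift along the tool's x, y, z in mm, then the turn about the tool's z in degrees. A call has 1 to 5 rows; each row is the pose to reach, as a shift and turn from the pose commanded when the call began, along the tool's axes at that moment; what a row does not reach only later rows make up. A row lasts 1/10 s, in which the tool goes at most 50 mm and 8.59 degrees, less where a joint would pass 70% of its speed; a pose out of reach is approached as far as the arm can. A call with a gripper value outside its range is refused whole. OPENING is the finger opening in mm, from 0 to 85.4, set as the call begins (- or left out, the last holds). The fingers move at their own pace and stop on an object; FORCE is the grip in N (left out, the last holds). Time passes only in rows, so rows that repeat a pose let the fingers close. It gives the time, the measured TCP pose, the force, the opening and the grip force at its end, in the units of the state.
- ctrl.get_obs(): the state, without advancing time (a new reading comes with each control period).
- ctrl.camera(name): name is "scene" or "side" or "wrist"; returns a dict with "img" (384x512x3 uint8, red, green, blue), "depth" (384x512 float32, mm along the optical axis (not along the pixel's ray), 0 where there is no reading), "fx", "fy", "cx", "cy" (pixels), "view" (4x4, takes a point from world to camera coordinates); the wrist camera has in their place "T_tool_cam" (4x4, takes a point from camera to tool coordinates, whose origin is the TCP and whose axes are the flange's). Camera axes: x right, y down, z forward; pixel columns grow to the right and rows downward; lengths in mm; the calibration is good to about 2 mm. A picture is of the moment at which its call begins: read the wrist's pose just before it.
- ctrl.job_done(): hands the job in; it is judged then, once.
The state is a dict: "time": time; "joint_pos": joint angles; "joint_vel": joint speeds; "joint_efforts": joint torques, N m; "ee_pos": TCP position; "orientation": TCP orientation; "contact_force": force on the tool from outside, world axes, zero at the start; "ft_torque": the same for the moment, N m; "gripper_width": finger opening in mm; "grip_force": force on a finger pad.
Only numpy, scipy, OpenCV 4.12 (cv2) and the standard library are available. Lean on these libraries where they do the work, as an engineer would, in place of code of your own. Each camera call takes 0.05 s, during which the arm holds its last target. There are 200 camera calls.

TASK

Make up two job kits from the stock on the bench, one thing to a bay, each lying flat on the floor of its bay: the open tin of screws and the long slim pale block go into the tray with two bays; the spring clamp, the round dowel and the small dark block go into the tray with three bays, the clamp in its big bay. Keep the tin upright, and leave the thick pale block and the square brown block where they lie.

Things in the scene. Friction and masses are not known exactly. Their poses are not given: they have to be found in the camera images.
- tray_two_bays: Low grey steel tray, fixed, 148 x 202 x 24 mm (its x, y, z), one divider along its x at y = 0 makes two equal bays, each 140 (x) x 95 (y) mm, centres at (0, +49.5) and (0, -49.5) mm. Floor 4 mm thick, outer walls 4 mm thick with a rolled rim, top at 25 mm, divider top at 20 mm. Origin: centre of the underside.
- tray_three_bays: Low grey steel tray, fixed, 172 x 213 x 24 mm (x, y, z). Big bay 164 (x) x 95.5 (y) mm, centre (0, +54.7) mm; the other side is split in two small bays, each 80 (x) x 105 (y) mm, centres (+42, -50) and (-42, -50) mm. Floor 4 mm thick, outer walls 4 mm thick, rim top at 25 mm, divider tops at 20 mm. Origin: centre of the underside.
- screw_tin: Open pale grey round tin with screws in it, 67 mm across, 48 mm high, upright, 0.22 kg. Origin: centre of its underside, z up along its axis. Grip it across the outside near the top. Goes into the two-bay tray.
- slim_block: Long slim pale wooden block with a groove, 110 x 30 x 18 mm, lying flat. Origin: centre of its underside. Its long axis points 160 deg anticlockwise (seen from above) from its own x axis. Goes into the two-bay tray.
- spring_clamp: Black spring clamp with an orange tip, lying flat, 126 x 58 mm, 26 mm high, 0.11 kg, rigid. Its long axis points 29 deg anticlockwise from its own x axis (jaws that way, handles the other). Origin: on the underside near the pivot; the middle of its outline is at (-4, -8) mm, where it is 36 mm wide across the long axis and best gripped. Goes into the three-bay tray's big bay.
- dowel_mid (a point): Round pale beech dowel, 90 mm long, 10 mm in diameter, lying; this point is its middle, on its axis (5 mm above what it lies on). Its long axis points 102 deg anticlockwise from its own x axis, in its own xy plane. Goes into a small bay of the three-bay tray.
- dark_block: Small dark walnut block, 60 x 42 x 20 mm, lying flat. Origin: centre of its underside. Its long (60 mm) axis points 60 deg anticlockwise from its own x axis. Goes into a small bay of the three-bay tray.
- thick_block: Thick pale block, 85 x 45 x 38 mm, not part of a kit: leave it where it lies. Origin: centre of its underside; long axis 108 deg anticlockwise from its own x axis.
- square_block: Square brown block, 62 x 62 x 19 mm, not part of a kit: leave it where it lies. Origin: centre of its underside; sides at 70 deg to its own x and y axes.

How it is judged (in metres and radians):
At the end, for the whole second after the job is handed in: Tin and slim block lie flat in the two-bay tray, one in each bay; clamp flat in the three-bay tray's big bay, dowel and dark block flat in its two small bays, one each. Flat: underside within 5 mm of the tray floor, tilt under 0.08 rad (dowel middle under 13 mm); at rest ((((x of screw_tin in the frame of tray_two_bays between -0.07 and 0.07 m and y of screw_tin in the frame of tray_two_bays between 0.002 and 0.097 m and z of screw_tin in the frame of tray_two_bays below 0.009 m and angle between screw_tin's own z axis and vertical below 0.08 rad and linear speed of screw_tin below 0.02 m/s) and (x of slim_block in the frame of tray_two_bays between -0.07 and 0.07 m and y of slim_block in the frame of tray_two_bays between -0.097 and -0.002 m and z of slim_block in the frame of tray_two_bays below 0.009 m and angle between slim_block's own z axis and vertical below 0.08 rad and linear speed of slim_block below 0.02 m/s)) or ((x of screw_tin in the frame of tray_two_bays between -0.07 and 0.07 m and y of screw_tin in the frame of tray_two_bays between -0.097 and -0.002 m and z of screw_tin in the frame of tray_two_bays below 0.009 m and angle between screw_tin's own z axis and vertical below 0.08 rad and linear speed of screw_tin below 0.02 m/s) and (x of slim_block in the frame of tray_two_bays between -0.07 and 0.07 m and y of slim_block in the frame of tray_two_bays between 0.002 and 0.097 m and z of slim_block in the frame of tray_two_bays below 0.009 m and angle between slim_block's own z axis and vertical below 0.08 rad and linear speed of slim_block below 0.02 m/s))) and x of spring_clamp in the frame of tray_three_bays between -0.082 and 0.082 m and y of spring_clamp in the frame of tray_three_bays between 0.007 and 0.1025 m and z of spring_clamp in the frame of tray_three_bays below 0.009 m and angle between spring_clamp's own z axis and vertical below 0.08 rad and linear speed of spring_clamp below 0.02 m/s and (((x of dowel_mid in the frame of tray_three_bays between 0.002 and 0.082 m and y of dowel_mid in the frame of tray_three_bays between -0.1025 and 0.003 m and z of dowel_mid in the frame of tray_three_bays below 0.013 m) and (x of dark_block in the frame of tray_three_bays between -0.082 and -0.002 m and y of dark_block in the frame of tray_three_bays between -0.1025 and 0.003 m and z of dark_block in the frame of tray_three_bays below 0.009 m and angle between dark_block's own z axis and vertical below 0.08 rad and linear speed of dark_block below 0.02 m/s)) or ((x of dowel_mid in the frame of tray_three_bays between -0.082 and -0.002 m and y of dowel_mid in the frame of tray_three_bays between -0.1025 and 0.003 m and z of dowel_mid in the frame of tray_three_bays below 0.013 m) and (x of dark_block in the frame of tray_three_bays between 0.002 and 0.082 m and y of dark_block in the frame of tray_three_bays between -0.1025 and 0.003 m and z of dark_block in the frame of tray_three_bays below 0.009 m and angle between dark_block's own z axis and vertical below 0.08 rad and linear speed of dark_block below 0.02 m/s)))); the robot touches nothing.
It fails at once if the tin of screws is tipped over (angle between screw_tin's own z axis and vertical above 0.6 rad).
It fails at once if the thick block is moved more than 25 mm (distance of thick_block from where it was at the start of the episode above 0.025 m).
It fails at once if the square block is moved more than 25 mm (distance of square_block from where it was at the start of the episode above 0.025 m).
It also fails if it takes over 120 s, if anything falls off the work surface, if the arm or the gripper's body presses on something with over 40 N, if the wrist force passes 120 N, or if a joint passes its speed limit or range.

## Working session

There is one attempt and no reset: what is moved stays moved. The work goes in short steps, Python scripts to look and compute and a shell command to move; the robot and the scene stay as the last step left them, time stands still between calls to the robot, and variables do not carry over. Pictures are saved under pics/ and viewed, at most 18 in all, crops included, and the job is handed in when it is done.

```bash
ls; mkdir -p pics; python3 - <<'E'
from plant import ctrl
import cv2,numpy as np
o=ctrl.get_obs();print(o)
for n in("scene","side","wrist"):
    c=ctrl.camera(n);cv2.imwrite(f"pics/{n}0.png",cv2.resize(c["img"][:,:,::-1],None,fx=1.5,fy=1.5))
    np.savez(f"pics/{n}0.npz",**c)
    print(n,c["fx"],c["fy"],c["cx"],c["cy"],np.round(c.get("view",c.get("T_tool_cam")),3).tolist())
E
```

```text
pics
{'time': 0.0, 'joint_pos': array([-1.18455928,  0.33290816, -0.06472584,  1.46095743,  0.02159519,
        1.34986515, -0.08849223]), 'joint_vel': array([-4.52279316e-04, -2.64586315e-04, -9.92594961e-05,  3.04786699e-04,
        1.42816652e-04,  2.82971404e-04, -1.41411868e-04]), 'joint_efforts': array([ 2.00885515e-04, -6.25461459e+01,  4.90930339e-02, -3.91592181e+01,
        1.63652853e-02,  1.02714688e-02, -5.71956195e-05]), 'ee_pos': array([248.30459214, 573.15242295, 230.48562743]), 'orientation': array([-1.20739831e-04,  2.02972081e-01,  9.79184259e-01, -7.11148531e-04]), 'contact_force': array([ 0.16574061, -0.63079601,  0.35524619]), 'ft_torque': array([0.02336592, 0.04445794, 0.00335335]), 'grip_force': 0.0, 'gripper_width': 85.49814926789372}
scene 491.05487153621726 491.05487153621726 257.0961727148999 203.25382745270574 [[0.66, -0.751, -0.016, -347.602], [-0.548, -0.467, -0.694, 344.522], [0.514, 0.467, -0.72, 877.308], [0.0, 0.0, 0.0, 1.0]]
side 446.20598385488944 446.20598385488944 256.8460109646805 196.18450265044524 [[0.983, -0.186, 0.003, -547.194], [-0.115, -0.621, -0.775, 92.23], [0.146, 0.761, -0.632, 1164.671], [0.0, 0.0, 0.0, 1.0]]
wrist 291.37961472948916 291.37961472948916 249.6815228621015 196.2321834754013 [[-0.0, -0.956, -0.294, 75.643], [1.0, 0.0, -0.0, 0.119], [0.0, -0.294, 0.956, -142.645], [0.0, 0.0, 0.0, 1.0]]
```

View pics/scene0.png

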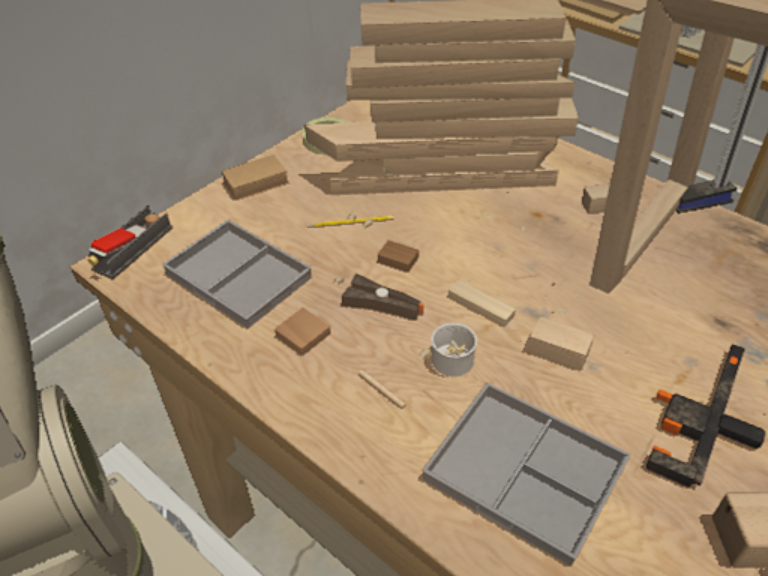

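View pics/side0.png

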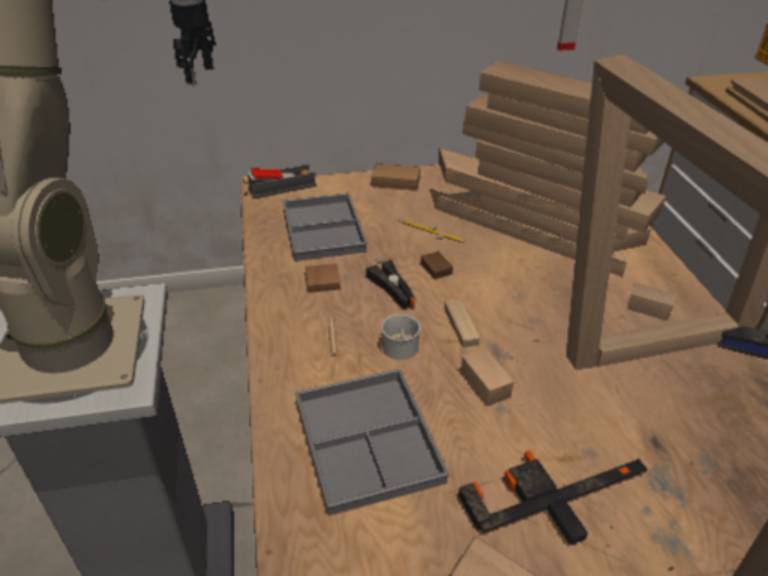

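The scene picture shows the two-bay tray at (238,272), three-bay tray at (525,470), tin (452,350), clamp (383,296), dowel (382,389), slim block (482,302), dark block (398,255), thick block (558,342) and square block (303,330). The side picture confirms the layout. Next I'll measure them with depth.

```bash
cat > look.py <<'E'
import numpy as np,cv2
def cloud(c):
    d=c["depth"];v,u=np.mgrid[:384,:512];m=d>0
    p=np.stack([(u-c["cx"])/c["fx"]*d,(v-c["cy"])/c["fy"]*d,d],-1)[m]
    V=np.asarray(c["view"]);return (p-V[:3,3])@V[:3,:3],c["img"][m]
E
python3 - <<'E'
from look import *
P=[cloud(dict(np.load(f"pics/{n}0.npz"))) for n in("scene","side")]
for p,_ in P:
    t=p[(abs(p[:,2])<12)&(p[:,0]>350)&(p[:,0]<750)&(abs(p[:,1])<400)];print("table z",np.percentile(t[:,2],[5,50,95]))
# top view: 300<x<850 up ; y -420..430 ; 0.9px/mm
for k,(p,c) in enumerate(P+[(np.vstack([P[0][0],P[1][0]]),0)]):
    m=(p[:,2]>5)&(p[:,2]<90)&(p[:,0]>250)&(p[:,0]<900)&(abs(p[:,1])<500);q=p[m]
    g=np.zeros((500,325),np.uint8);i=((q[:,0]-250)/2).astype(int);j=((q[:,1]+500)/2).astype(int);g[j,i]=1
    g=cv2.morphologyEx(g,cv2.MORPH_CLOSE,np.ones((3,3)))
    n,L,s,_=cv2.connectedComponentsWithStats(g)
    lab=L[j,i]
    for a in range(1,n):
        w=q[lab==a]
        if len(w)<25: continue
        r=cv2.minAreaRect(w[:,:2].astype(np.float32));h=np.percentile(w[:,2],95)
        b=cv2.boxPoints(r);e=max(b[1]-b[0],b[2]-b[1],key=np.linalg.norm);ang=np.degrees(np.arctan2(e[1],e[0]))%180
        print(k,len(w),"ctr",np.round(r[0],1),"size",np.round(sorted(r[1]),0),"longang %.1f"%ang,"h %.1f"%h)
E
```

```text
table z [-2.09118793  1.20258508  6.7601152 ]
table z [-2.52519056  0.55020448  6.30227481]
0 2473 ctr [ 711.6 -437. ] size [128. 271.] longang 169.0 h 26.7
0 4336 ctr [ 471.6 -294.2] size [178. 217.] longang 96.9 h 26.0
0 950 ctr [ 681.2 -215.7] size [50. 85.] longang 105.2 h 40.2
0 530 ctr [ 862.1 -195.3] size [38. 73.] longang 0.2 h 85.7
0 791 ctr [ 561.8 -100. ] size [67. 76.] longang 86.3 h 48.7
0 568 ctr [680.6 -69.3] size [ 35. 111.] longang 93.1 h 20.7
0 59 ctr [ 562.9 -104.5] size [17. 24.] longang 119.9 h 36.2
0 158 ctr [449.2 -61. ] size [11. 91.] longang 85.2 h 12.1
0 872 ctr [583.9  50.6] size [ 60. 131.] longang 109.1 h 29.0
0 670 ctr [450.3 103.3] size [64. 68.] longang 89.8 h 22.0
0 378 ctr [676.1 103.6] size [51. 62.] longang 105.5 h 23.0
0 2012 ctr [813.5 267.2] size [ 69. 297.] longang 126.5 h 86.7
0 2639 ctr [473.6 285.4] size [155. 209.] longang 92.6 h 26.7
0 28 ctr [741.6 197.9] size [ 9. 41.] longang 137.7 h 9.5
0 72 ctr [706.6 227. ] size [22. 57.] longang 113.5 h 16.5
0 789 ctr [666.5 457.8] size [ 70. 111.] longang 159.6 h 34.0
0 1077 ctr [393.2 476.3] size 
[... 2068 characters left out ...]
 [11. 92.] longang 85.4 h 11.8
2 1382 ctr [584.   50.1] size [ 60. 132.] longang 109.1 h 28.6
2 1023 ctr [450.3 103.3] size [64. 68.] longang 89.8 h 21.8
2 630 ctr [676.7 101.4] size [51. 67.] longang 105.5 h 22.7
2 35 ctr [569.3 142.5] size [14. 14.] longang 20.9 h 13.6
2 3430 ctr [815.4 267.9] size [ 72. 296.] longang 127.8 h 86.5
2 3760 ctr [470.6 285.4] size [159. 215.] longang 93.2 h 26.4
2 196 ctr [699.2 230.9] size [ 35. 147.] longang 130.4 h 16.1
2 1243 ctr [666.5 457.9] size [ 71. 111.] longang 159.6 h 33.5
2 1814 ctr [393.2 475.1] size [ 57. 167.] longang 11.1 h 56.4
2 39 ctr [812.5 461.7] size [10. 43.] longang 82.6 h 26.3
2 47 ctr [889.1 487.4] size [23. 48.] longang 133.8 h 26.7
```

```bash
python3 - <<'E'
from look import *
# height-coloured ortho view with image colours; x right, y up, 1px/mm with grid 100
out=np.zeros((600,620,3),np.uint8)
X0,Y0=280,-360
s=0.75
out=np.zeros((600,600,3),np.uint8);
for n in("side","scene"):
    c=dict(np.load(f"pics/{n}0.npz"))
    d=cv2.resize(c["depth"],None,fx=2.5,fy=2.5,interpolation=cv2.INTER_NEAREST);im=cv2.resize(c["img"],None,fx=2.5,fy=2.5)
    v,u=np.mgrid[:d.shape[0],:d.shape[1]];u=(u+.5)/2.5-.5;v=(v+.5)/2.5-.5
    p=np.stack([(u-c["cx"])/c["fx"]*d,(v-c["cy"])/c["fy"]*d,d],-1).reshape(-1,3);V=c["view"]
    p=(p-V[:3,3])@V[:3,:3];cc=im.reshape(-1,3)
    m=(p[:,2]<110);p=p[m];cc=cc[m];o=np.argsort(p[:,2]);p=p[o];cc=cc[o]
    i=((p[:,0]-200)*s).astype(int);j=(600-(p[:,1]+350)*s).astype(int);k=(i>=0)&(i<600)&(j>=0)&(j<600)
    out[j[k],i[k]]=cc[k]
for x in range(200,1000,100):cv2.line(out,(int((x-200)*s),0),(int((x-200)*s),599),(0,255,255),1);cv2.putText(out,str(x),(int((x-200)*s),10),0,.35,(255,0,0))
for y in range(-300,451,100):
    r=int(600-(y+350)*s);cv2.line(out,(0,r),(599,r),(0,255,255),1);cv2.putText(out,str(y),(0,r),0,.35,(255,0,0))
cv2.imwrite("pics/top.png",out[:,:,::-1])
E
```

```text
(no output)
```

View pics/top.png

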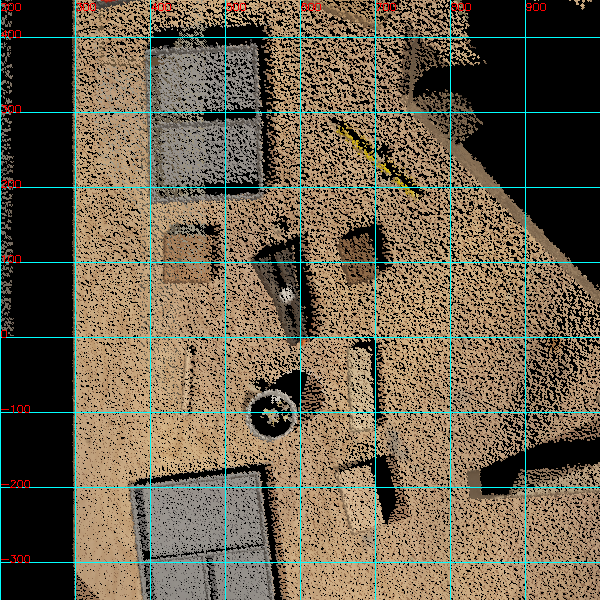

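The top view puts the big bay of the three-bay tray on its +y side. No item's grasp is blocked by a neighbour. I'll write a planner that prints shifts in tool axes.

```bash
cat > plan.py <<'E'
# plan.py x y z line  [x y z line ...]: tool-axis shifts/turns for successive targets (mm, deg; line = world angle of closing line)
import sys,numpy as np
from scipy.spatial.transform import Rotation as R
from plant import ctrl
o=ctrl.get_obs();p=np.array(o["ee_pos"]);w,x,y,z=o["orientation"];M=R.from_quat([x,y,z,w]).as_matrix()
a=np.degrees(np.arctan2(M[1,1],M[0,1]))
print("t %.1f"%o["time"],"pos",p.round(1),"line %.1f"%a,"tilt %.2f"%np.degrees(np.arccos(-M[2,2])),"j7 %.2f"%o["joint_pos"][6],"width %.1f"%o["gripper_width"],"grip %.0f"%o["grip_force"],"F",np.round(o["contact_force"],1))
v=list(map(float,sys.argv[1:]))
for k in range(0,len(v),4):
    t=np.array(v[k:k+3]);da=(v[k+3]-a+90)%180-90
    d=t-p;n=int(max(np.ceil(np.linalg.norm(d)/225),np.ceil(abs(da)/40),1))
    for i in range(n):
        ar=np.radians(a);Y=np.array([np.cos(ar),np.sin(ar),0]);Z=np.array([0,0,-1]);X=np.cross(Y,Z)
        s=d/n;print("  -> call: [%.0f,%.0f,%.0f,%.1f]"%(s@X,s@Y,s@Z,-da/n),"|s|=%.0f"%np.linalg.norm(s))
        p=p+s;a+=da/n
E
python3 plan.py 562 -103 120 3 562 -103 13 3
```

```text
t 0.1 pos [248.3 573.2 230.7] line 66.6 tilt 0.06 j7 -0.09 width 85.2 grip 0 F [-0.6  1.  -0.3]
  -> call: [-139,-124,28,15.9] |s|=188
  -> call: [-168,-81,28,15.9] |s|=188
  -> call: [-184,-32,28,15.9] |s|=188
  -> call: [-185,19,28,15.9] |s|=188
  -> call: [0,0,107,-0.0] |s|=107
```

```bash
python3 -m pendant '[[[-35,-31,7,4],[-70,-62,14,8],[-104,-93,21,12],[-139,-124,28,16],[-139,-124,28,16]]]' 85 | tail -3; python3 -m pendant '[[[-42,-20,7,4],[-84,-40,14,8],[-126,-60,21,12],[-168,-81,28,16],[-168,-81,28,16]]]'|tail -3; python3 plan.py 562 -103 120 3
```

```text
contact_force: [-0.4, 0.9, -0.4]
gripper_width: 85.1
grip_force: 0.0
contact_force: [-0.2, 0.9, 0.7]
gripper_width: 84.7
grip_force: 0.0
t 1.1 pos [407.1 229.3 174.6] line 34.0 tilt 0.11 j7 -0.01 width 84.7 grip 0 F [-0.2  0.9  0.7]
  -> call: [-181,-29,27,15.5] |s|=185
  -> call: [-182,21,27,15.5] |s|=185
```

```bash
python3 -m pendant '[[[-45,-7,7,4],[-90,-14,14,8],[-136,-22,21,12],[-181,-29,27,15.5],[-181,-29,27,15.5]]]' | tail -1; python3 -m pendant '[[[-45,5,7,4],[-90,10,14,8],[-136,16,21,12],[-182,21,27,15.5],[-182,21,27,15.5]]]'|tail -1; python3 plan.py 562 -103 120 3 562 -103 13 3; python3 - <<'E'
from plant import ctrl
import cv2
c=ctrl.camera("wrist");cv2.imwrite("pics/w1.png",c["img"][:,:,::-1])
E
```

```text
grip_force: 0.0
grip_force: 0.0
t 2.1 pos [ 563.8 -101.2  120.4] line 3.1 tilt 0.21 j7 0.31 width 84.9 grip 0 F [-0.1 -0.8 -0.5]
  -> call: [-2,-2,0,0.1] |s|=3
  -> call: [0,0,107,-0.0] |s|=107
```

View pics/w1.png

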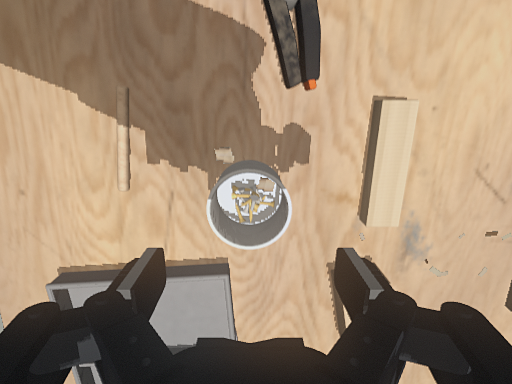

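The wrist view shows the tin at (249,205), centred between the fingers, which average column 250. I'll descend.

```bash
python3 -m pendant '[[[-2,-2,30,0],[-2,-2,60,0],[-2,-2,85,0],[-2,-2,100,0],[-2,-2,107,0]]]' | tail -1;  python3 -m pendant '[[[0,0,0,0],[0,0,0,0],[0,0,0,0],[0,0,0,0],[0,0,0,0]]]' 50 50|tail -1;  python3 -m pendant '[[[0,0,0,0],[0,0,0,0],[0,0,0,0],[0,0,0,0],[0,0,0,0]]]'|tail -1; python3 plan.py 562 -103 110 3 474 236 110 3 474 236 50 3
```

```text
grip_force: 0.0
grip_force: 56.4
grip_force: 56.4
t 3.7 pos [562.2 -97.3  15.5] line 3.6 tilt 0.11 j7 0.38 width 64.8 grip 56 F [-1.3  1.1  6.5]
  -> call: [-6,-1,-95,0.6] |s|=95
  -> call: [172,-35,0,-0.0] |s|=175
  -> call: [172,-35,0,-0.0] |s|=175
  -> call: [0,0,60,-0.0] |s|=60
```

```bash
python3 -m pendant '[[[0,0,-5,0],[0,0,-15,0],[0,0,-25,0],[0,0,-35,0],[0,0,-35,0]]]' | tail -1; python3 plan.py; python3 - <<'E'
from plant import ctrl
import cv2
c=ctrl.camera("side");a=cv2.resize(c["img"][170:270,200:340,::-1],None,fx=2.8,fy=2.8)
d=ctrl.camera("wrist");b=cv2.resize(d["img"][:,:,::-1],(373,280));cv2.imwrite("pics/w2.png",cv2.hconcat([a,b]))
E
```

```text
grip_force: 56.1
t 4.2 pos [562.4 -97.7  51.2] line 3.6 tilt 0.17 j7 0.35 width 64.6 grip 56 F [ 0.1 -0.6 -2. ]
```

View pics/w2.png

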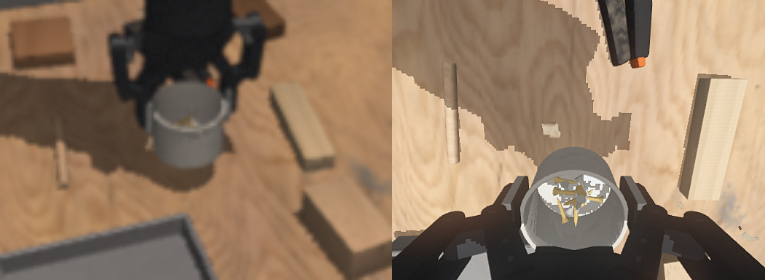

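The tin is lifted level and clear, sitting about 7 mm off the finger centre along tool −x. I'll carry it to the near bay of the two-bay tray.

```bash
python3 -m pendant '[[[10,0,-30,0],[30,-5,-60,0],[70,-14,-62,0],[110,-23,-62,0],[150,-31,-62,0]]]' | tail -1; python3 plan.py 474 242 113 3 474 242 60 3
```

```text
grip_force: 56.9
t 4.8 pos [520.2  51.6 111.1] line 3.6 tilt 0.02 j7 -0.02 width 65.0 grip 57 F [ 1.  -0.3 -2.8]
  -> call: [193,-34,-2,0.6] |s|=196
  -> call: [0,0,53,-0.0] |s|=53
```

```bash
python3 -m pendant '[[[45,-8,0,0],[90,-16,0,0],[135,-24,0,0],[175,-31,0,0],[193,-34,0,0]]]' | tail -1; python3 -m pendant '[[[0,0,15,0],[0,0,30,0],[0,0,45,0],[0,0,53,0],[0,0,53,0]]]' | tail -1; python3 plan.py 474 242 20.5 3; python3 - <<'E'
from plant import ctrl
from look import *
c=ctrl.camera("side");p,col=cloud(c);q=p[(abs(p[:,0]-474)<60)&(abs(p[:,1]-236)<70)&(p[:,2]>70)&(p[:,2]<98)]
print(len(q),np.percentile(q,[2,50,98],axis=0).round(1).tolist())
cv2.imwrite("pics/s3.png",cv2.resize(c["img"][90:230,160:320,::-1],None,fx=3.5,fy=3.5))
E
```

```text
grip_force: 56.9
grip_force: 56.9
t 5.8 pos [474.2 240.2  57.1] line 3.6 tilt 0.14 j7 -0.39 width 65.1 grip 57 F [-0.7 -0.4 -2.4]
  -> call: [2,-0,37,0.6] |s|=37
328 [[428.4, 199.2, 70.4], [473.4, 232.1, 81.6], [516.2, 264.7, 96.0]]
```

View pics/s3.png

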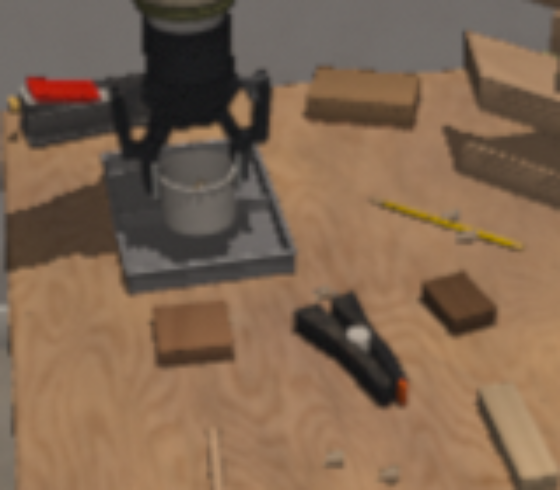

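The tin is upright over the near bay with its front edge at y≈199, so it is centred near 232. I'll lower it and release.

```bash
python3 -m pendant '[[[4,0,10,0],[4,0,20,0],[4,0,28,0],[4,0,34,0],[4,0,37,0]]]' | tail -1; python3 plan.py; python3 -m pendant '[[[0,0,0,0],[0,0,0,0],[0,0,0,0],[0,0,0,0],[0,0,0,0]]]' 85 | tail -3; python3 plan.py
```

```text
grip_force: 56.9
t 6.3 pos [474.5 244.4  20.5] line 3.6 tilt 0.06 j7 -0.37 width 64.8 grip 57 F [ 0.3  0.7 -2.6]
contact_force: [0.2, 0.3, 1.0]
gripper_width: 84.9
grip_force: 0.0
t 6.8 pos [475.  244.9  21.6] line 3.6 tilt 0.04 j7 -0.37 width 84.9 grip 0 F [0.2 0.3 1. ]
```

```bash
python3 -m pendant '[[[0,0,-25,0],[0,0,-60,0],[0,0,-100,0],[0,0,-100,0]]]' | tail -1; python3 plan.py 681 -71 110 3
```

```text
grip_force: 0.0
t 7.2 pos [477.5 246.2 126.6] line 3.6 tilt 0.49 j7 -0.42 width 85.1 grip 0 F [ 1.1  0.9 -0.5]
  -> call: [-165,92,8,0.3] |s|=189
  -> call: [-164,93,8,0.3] |s|=189
```

```bash
python3 -m pendant '[[[-41,23,2,0],[-82,46,4,0],[-123,69,6,0],[-165,92,8,0]]]' 52| tail -1; python3 -m pendant '[[[-41,23,2,0],[-82,46,4,0],[-123,69,6,0],[-164,93,8,0],[-164,93,8,0]]]' | tail -1;python3 -m pendant '[[[0,0,0,0],[0,0,0,0]]]' | tail -1; python3 plan.py 681 -71 110 3 ; python3 - <<'E'
from plant import ctrl
import cv2
c=ctrl.camera("wrist");s=ctrl.camera("side");cv2.imwrite("pics/w4.png",cv2.hconcat([c["img"][100:,100:460,::-1],cv2.resize(s["img"][70:212,130:317,::-1],(374,284))]))
E
```

```text
grip_force: 0.0
grip_force: 0.0
grip_force: 0.0
t 8.3 pos [679.7 -70.6 104.8] line 3.7 tilt 0.07 j7 0.29 width 51.8 grip 0 F [-0.6  0.3  0. ]
  -> call: [-0,1,-5,0.7] |s|=5
```

View pics/w4.png

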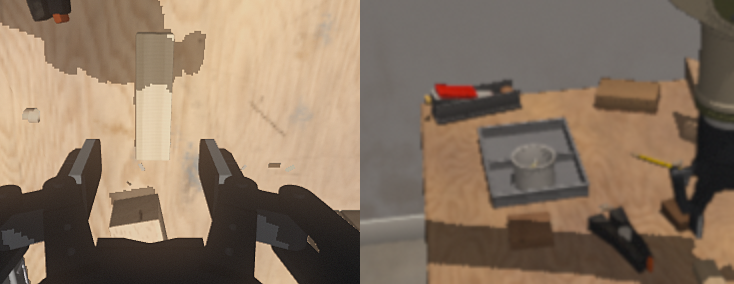

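The slim block is centred between the fingers, and the tin stands in the near bay. I'll grasp the block.

```bash
python3 -m pendant '[[[0,0,35,0],[0,0,65,0],[0,0,85,0],[0,0,96,0],[0,0,101,0]]]' | tail -1;  python3 -m pendant '[[[0,0,0,0],[0,0,0,0],[0,0,0,0],[0,0,0,0],[0,0,0,0]]]' 20 40|tail -1; python3 plan.py; python3 -m pendant '[[[0,0,-5,0],[0,0,-25,0],[0,0,-60,0],[0,0,-100,0],[0,0,-100,0]]]'|tail -1; python3 plan.py 466 335 120 93 466 335 40 93
```

```text
grip_force: 0.0
grip_force: 40.7
t 9.4 pos [680.7 -72.1   5.5] line 3.6 tilt 0.10 j7 0.33 width 29.2 grip 41 F [-1.  -0.5  6.6]
grip_force: 39.9
t 9.9 pos [683.  -72.9 110.8] line 3.6 tilt 0.52 j7 0.29 width 29.1 grip 40 F [ 0.8 -0.4  0.1]
  -> call: [140,-64,-3,-29.8] |s|=154
  -> call: [153,14,-3,-29.8] |s|=154
  -> call: [126,89,-3,-29.8] |s|=154
  -> call: [-0,-0,80,-0.0] |s|=80
```

```bash
python3 -m pendant '[[[35,-16,0,-7.5],[70,-32,-1,-15],[105,-48,-2,-22.5],[140,-64,-3,-30],[140,-64,-3,-30]]]' | tail -1; python3 -m pendant '[[[38,3,0,-7.5],[76,7,-1,-15],[114,10,-2,-22.5],[153,14,-3,-30],[153,14,-3,-30]]]' | tail -1; python3 plan.py 469 334 120 93
```

```text
grip_force: 39.9
grip_force: 39.9
t 10.9 pos [531.8 204.7 110.4] line 64.2 tilt 0.17 j7 0.74 width 29.0 grip 40 F [ 0.7 -0.4 -0.4]
  -> call: [113,89,-10,-28.8] |s|=144
```

```bash
python3 -m pendant '[[[28,22,-5,-7.5],[56,44,-10,-15],[84,66,-10,-22.5],[113,89,-10,-29],[113,89,-10,-29]]]' | tail -1; python3 -m pendant '[[[0,0,0,0],[0,0,25,0],[0,0,55,0],[0,0,75,0],[0,0,75,0]]]' | tail -1; python3 plan.py 469 334 11 93;  python3 - <<'E'
from plant import ctrl
import cv2
c=ctrl.camera("wrist");s=ctrl.camera("scene");cv2.imwrite("pics/w5.png",cv2.hconcat([c["img"][100:,100:460,::-1],cv2.resize(s["img"][100:242,80:267,::-1],(374,284))]))
E
```

```text
grip_force: 39.9
grip_force: 39.9
t 11.9 pos [472.3 325.8  42.5] line 92.4 tilt 0.30 j7 0.96 width 28.6 grip 40 F [ 0.1 -0.3 -0.5]
  -> call: [3,8,32,-0.6] |s|=33
```

View pics/w5.png

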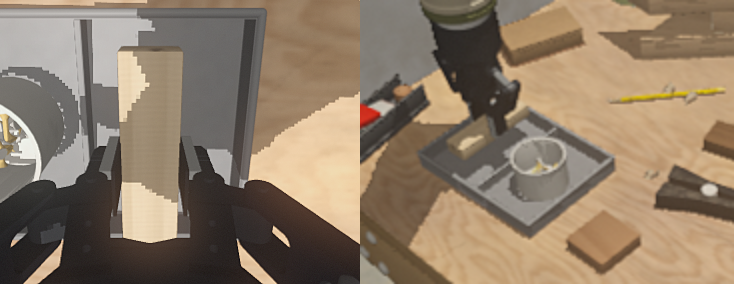

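```bash
python3 -m pendant '[[[3,8,0,-1],[3,8,12,-1],[3,8,22,-1],[3,8,28,-1],[3,8,32,-1]]]' | tail -1; python3 plan.py;  python3 -m pendant '[[[0,0,0,0],[0,0,0,0],[0,0,0,0]]]' 46|tail -2; python3 plan.py;  python3 -m pendant '[[[0,0,-10,0],[0,0,-40,0],[0,0,-90,0],[0,0,-140,0],[0,0,-140,0]]]'|tail -1; python3 plan.py 450 -62 120 176
```

```text
grip_force: 39.9
t 12.6 pos [469.2 336.3  12.3] line 93.6 tilt 0.07 j7 0.96 width 29.0 grip 40 F [ 0.   0.1 -0.9]
gripper_width: 46.0
grip_force: 0.0
t 12.8 pos [469.8 336.9  13.7] line 93.6 tilt 0.04 j7 0.96 width 46.0 grip 0 F [0.  0.8 0.3]
grip_force: 0.0
t 13.3 pos [472.6 339.1 162. ] line 93.6 tilt 0.73 j7 0.95 width 46.1 grip 0 F [-0.3  0.6  0.2]
  -> call: [16,-133,14,-27.5] |s|=135
  -> call: [75,-111,14,-27.5] |s|=135
  -> call: [118,-63,14,-27.5] |s|=135
```

```bash
sed -i 's|da=(v\[k+3\]-a+90)%180-90|az=np.degrees(np.arctan2(t[1],t[0]));da=az+(v[k+3]-az+90)%180-90-a|' plan.py; python3 plan.py 449 -62 120 176 ; python3 - <<'E'
from plant import ctrl
import cv2
s=ctrl.camera("scene");cv2.imwrite("pics/s6.png",cv2.resize(s["img"][130:230,90:230,::-1],None,fx=3.5,fy=3.5))
E
```

```text
t 13.3 pos [472.6 339.1 162. ] line 93.6 tilt 0.73 j7 0.95 width 46.1 grip 0 F [-0.3  0.6  0.2]
  -> call: [16,-133,14,32.5] |s|=135
  -> call: [-58,-121,14,32.5] |s|=135
  -> call: [-114,-71,14,32.5] |s|=135
```

View pics/s6.png

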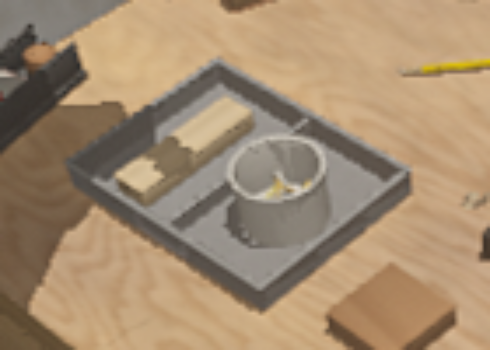

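Kit one is done: the slim block lies flat in the far bay and the tin is upright in the near one. Next is the dowel.

```bash
python3 -m pendant '[[[4,-33,3,8],[8,-66,7,16],[12,-100,10,24],[16,-133,14,32],[16,-133,14,32]]]' 35| tail -1; python3 -m pendant '[[[-14,-30,3,8],[-29,-60,7,16],[-43,-90,10,24],[-58,-121,14,32],[-58,-121,14,32]]]' | tail -1; python3 plan.py 449 -62 110 176
```

```text
grip_force: 0.0
grip_force: 0.0
t 14.4 pos [454.5  64.8 124.8] line 29.1 tilt 0.10 j7 0.29 width 35.2 grip 0 F [-0.3  0.8  0.4]
  -> call: [-108,-66,15,33.1] |s|=128
```

```bash
python3 -m pendant '[[[-27,-17,4,8],[-54,-33,8,16],[-81,-50,12,24],[-108,-66,15,32],[-108,-66,15,33]]]' | tail -1; python3 -m pendant '[[[0,0,0,0],[0,0,40,0],[0,0,40,0]]]' | tail -1; python3 plan.py 449 -62 2.5 176;python3 - <<'E'
from plant import ctrl
import cv2
s=ctrl.camera("wrist");cv2.imwrite("pics/w7.png",s["img"][:,:,::-1])
E
```

```text
grip_force: 0.0
grip_force: 0.0
t 15.2 pos [448.7 -55.9  67.2] line -3.2 tilt 0.35 j7 0.04 width 35.1 grip 0 F [-1.   0.2 -0.1]
  -> call: [-6,1,65,0.8] |s|=65
```

View pics/w7.png

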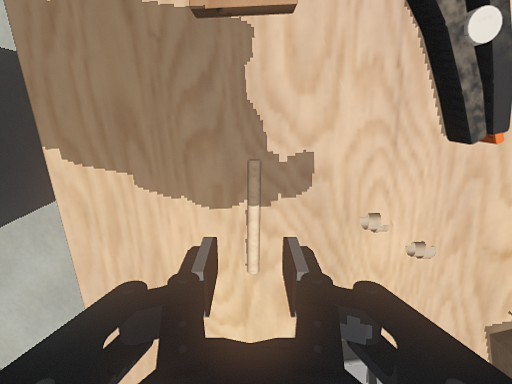

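```bash
python3 -m pendant '[[[-6,1,20,0],[-6,1,40,0],[-6,1,53,0],[-6,1,60,0],[-6,1,65,0]]]' | tail -1;  python3 -m pendant '[[[0,0,0,0],[0,0,0,0],[0,0,0,0],[0,0,0,0],[0,0,0,0]]]' 0 40|tail -1; python3 plan.py; python3 -m pendant '[[[0,0,-5,0],[0,0,-25,0],[0,0,-60,0],[0,0,-90,0],[0,0,-90,0]]]'|tail -1; python3 plan.py 436 -349 100 6.8
```

```text
grip_force: 0.0
grip_force: 39.7
t 16.2 pos [452.2 -63.5   5.8] line -3.4 tilt 0.06 j7 0.12 width 7.1 grip 40 F [-2.2  0.3  7.1]
grip_force: 38.5
t 16.8 pos [454.1 -63.8  99. ] line -3.4 tilt 0.36 j7 0.03 width 7.0 grip 38 F [ 0.9 -0.  -1.1]
  -> call: [-143,-0,-0,-5.1] |s|=143
  -> call: [-142,-13,-0,-5.1] |s|=143
```

```bash
python3 -m pendant '[[[-40,0,0,-1],[-80,0,0,-3],[-115,0,0,-4],[-143,0,0,-5],[-143,0,0,-5]]]' | tail -1; python3 -m pendant '[[[-40,-4,0,-1],[-80,-8,0,-3],[-115,-11,0,-4],[-142,-13,0,-5],[-142,-13,0,-5]]]' | tail -1;  python3 -m pendant '[[[0,0,20,0],[0,0,40,0],[0,0,40,0]]]' | tail -1; python3 plan.py 436 -349 8 6.8;python3 - <<'E'
from plant import ctrl
import cv2
c=ctrl.camera("wrist");s=ctrl.camera("side");cv2.imwrite("pics/w8.png",cv2.hconcat([c["img"][100:,80:440,::-1],cv2.resize(s["img"][230:372,160:347,::-1],(374,284))]))
E
```

```text
grip_force: 38.5
grip_force: 38.5
grip_force: 38.5
t 18.1 pos [ 433.1 -346.1   52.7] line 6.6 tilt 0.29 j7 0.94 width 7.0 grip 38 F [-0.1  0.  -0.6]
  -> call: [-3,3,45,-0.2] |s|=45
```

View pics/w8.png

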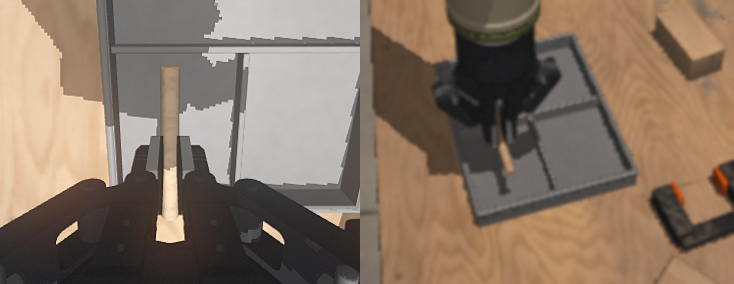

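The dowel is held level and aligned over the −x small bay. I'll lower it and release.

```bash
python3 -m pendant '[[[-3,3,12,0],[-3,3,24,0],[-3,3,33,0],[-3,3,39,0],[-3,3,43,0]]]' | tail -1; python3 plan.py;  python3 -m pendant '[[[0,0,0,0],[0,0,0,0],[0,0,0,0]]]' 28|tail -2; python3 plan.py;  python3 -m pendant '[[[0,0,-10,0],[0,0,-40,0],[0,0,-90,0],[0,0,-130,0],[0,0,-130,0]]]'|tail -1; python3 plan.py 583 50 120 18
```

```text
grip_force: 38.5
t 18.6 pos [ 437.1 -351.1   11.5] line 6.6 tilt 0.05 j7 0.98 width 7.1 grip 38 F [ 0.4 -0.8 -0.2]
gripper_width: 27.8
grip_force: 0.0
t 18.9 pos [ 437.7 -351.4   12.7] line 6.6 tilt 0.04 j7 0.98 width 27.8 grip 0 F [ 0.6 -0.9  0.1]
grip_force: 0.0
t 19.4 pos [ 439.7 -353.5  148.8] line 6.5 tilt 0.54 j7 0.88 width 27.8 grip 0 F [ 0.8  0.  -0.4]
  -> call: [192,94,14,-5.7] |s|=215
  -> call: [182,113,14,-5.7] |s|=215
```

```bash
python3 -m pendant '[[[38,19,3,-1],[77,38,6,-2],[115,56,9,-4],[154,75,12,-5],[192,94,14,-6]]]' 58| tail -1; python3 -m pendant '[[[36,23,3,-1],[73,46,6,-2],[110,68,9,-4],[146,90,12,-5],[182,113,14,-6]]]' | tail -1;  python3 -m pendant '[[[0,0,0,0],[0,0,0,0]]]' | tail -1; python3 plan.py 583 50 110 18;python3 - <<'E'
from plant import ctrl
import cv2
c=ctrl.camera("wrist");s=ctrl.camera("side");cv2.imwrite("pics/w9.png",cv2.hconcat([c["img"][:,80:440,::-1],cv2.resize(s["img"][230:372,160:302,::-1],(384,384))]))
E
```

```text
grip_force: 0.0
grip_force: 0.0
grip_force: 0.0
t 20.6 pos [579.4  53.2 114.4] line 18.7 tilt 0.02 j7 0.28 width 58.0 grip 0 F [ 0.7 -0.8  0.1]
  -> call: [-4,2,4,0.7] |s|=6
```

View pics/w9.png

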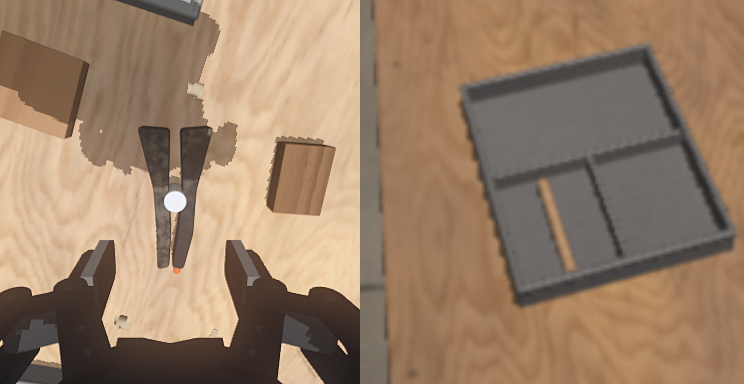

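The dowel is flat in the left small bay. The clamp is aligned under the fingers, with its middle about 4 mm along tool −x as planned. I'll grasp it.

```bash
python3 -m pendant '[[[-4,2,40,0],[-4,2,75,0],[-4,2,95,0],[-4,2,106,0],[-4,2,111,0]]]' | tail -1;  python3 -m pendant '[[[0,0,0,0],[0,0,0,0],[0,0,0,0],[0,0,0,0],[0,0,0,0]]]' 15 60|tail -1; python3 plan.py; python3 -m pendant '[[[0,0,-5,0],[0,0,-25,0],[0,0,-60,0],[0,0,-100,0],[0,0,-100,0]]]'|tail -1; python3 plan.py 465.5 -240 105 96.8
```

```text
grip_force: 0.0
grip_force: 60.4
t 21.8 pos [583.6  49.2   4.7] line 18.6 tilt 0.12 j7 0.34 width 34.7 grip 60 F [-1.2 -1.3  7.4]
grip_force: 59.9
t 22.2 pos [585.9  49.6 109.1] line 18.6 tilt 0.51 j7 0.29 width 34.6 grip 60 F [ 0.9 -0.1 -1. ]
  -> call: [-79,-69,1,33.9] |s|=105
  -> call: [-104,-13,1,33.9] |s|=105
  -> call: [-93,47,1,33.9] |s|=105
```

```bash
python3 -m pendant '[[[-20,-17,0,8],[-40,-35,0,16],[-60,-52,0,24],[-79,-69,1,32],[-79,-69,1,34]]]' | tail -1; python3 -m pendant '[[[-26,-3,0,8],[-52,-6,0,16],[-78,-10,0,24],[-104,-13,1,32],[-104,-13,1,34]]]' | tail -1; python3 -m pendant '[[[-23,12,0,8],[-46,24,0,16],[-70,36,0,24],[-93,47,1,32],[-93,47,1,34]]]' | tail -1; python3 -m pendant '[[[0,0,0,0],[0,0,20,0],[0,0,40,0],[0,0,40,0]]]' | tail -1; python3 plan.py 465.5 -240 9 96.8;python3 - <<'E'
from plant import ctrl
import cv2
c=ctrl.camera("wrist");s=ctrl.camera("side");cv2.imwrite("pics/w10.png",cv2.hconcat([c["img"][:,80:440,::-1],cv2.resize(s["img"][220:362,180:322,::-1],(384,384))]))
E
```

```text
grip_force: 59.9
grip_force: 59.9
grip_force: 60.0
grip_force: 60.0
t 24.1 pos [ 461.1 -239.    58.3] line -83.3 tilt 0.22 j7 -0.78 width 34.8 grip 60 F [-0.7  0.3 -1. ]
  -> call: [4,2,49,-0.1] |s|=49
```

View pics/w10.png

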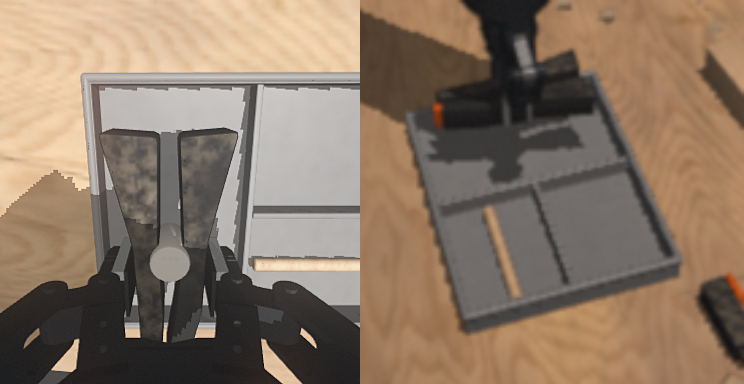

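The clamp is level and centred over the big bay. I'll lower it and release.

```bash
python3 -m pendant '[[[4,2,15,0],[4,2,28,0],[4,2,38,0],[4,2,45,0],[4,2,48,0]]]' | tail -1; python3 plan.py;  python3 -m pendant '[[[0,0,0,0],[0,0,0,0],[0,0,0,0]]]' 50|tail -2; python3 plan.py;  python3 -m pendant '[[[0,0,-10,0],[0,0,-40,0],[0,0,-80,0],[0,0,-110,0],[0,0,-110,0]]]'|tail -1; python3 plan.py 678 102 120 105
```

```text
grip_force: 60.1
t 24.8 pos [ 466.  -242.    11.7] line -83.4 tilt 0.05 j7 -0.72 width 34.3 grip 60 F [-0.  -0.1 -1.8]
gripper_width: 49.8
grip_force: 0.0
t 25.1 pos [ 466.7 -242.2   12.8] line -83.4 tilt 0.05 j7 -0.72 width 49.8 grip 0 F [0.3 1.1 0.1]
grip_force: 0.0
t 25.6 pos [ 468.5 -243.3  126.8] line -83.5 tilt 0.39 j7 -0.85 width 50.0 grip 0 F [ 0.8 -0.3 -0.2]
  -> call: [124,-160,3,-4.2] |s|=202
  -> call: [135,-150,3,-4.2] |s|=202
```

```bash
python3 -m pendant '[[[25,-32,0,-1],[50,-64,1,-2],[75,-96,2,-3],[100,-128,2,-4],[124,-160,3,-4]]]' 80| tail -1; python3 -m pendant '[[[27,-30,0,-1],[54,-60,1,-2],[81,-90,2,-3],[108,-120,2,-4],[135,-150,3,-4]]]' | tail -1;  python3 -m pendant '[[[0,0,0,0],[0,0,0,0]]]' | tail -1; python3 plan.py 678 102 105 105;python3 - <<'E'
from plant import ctrl
import cv2
c=ctrl.camera("wrist");s=ctrl.camera("side");cv2.imwrite("pics/w11.png",cv2.hconcat([c["img"][:,80:440,::-1],cv2.resize(s["img"][220:362,180:322,::-1],(384,384))]))
E
```

```text
grip_force: 0.0
grip_force: 0.0
grip_force: 0.0
t 26.8 pos [676.3 104.  115.8] line -75.3 tilt 0.06 j7 -1.27 width 80.2 grip 0 F [ 0.  -1.3  0.1]
  -> call: [1,2,11,-0.3] |s|=11
```

View pics/w11.png

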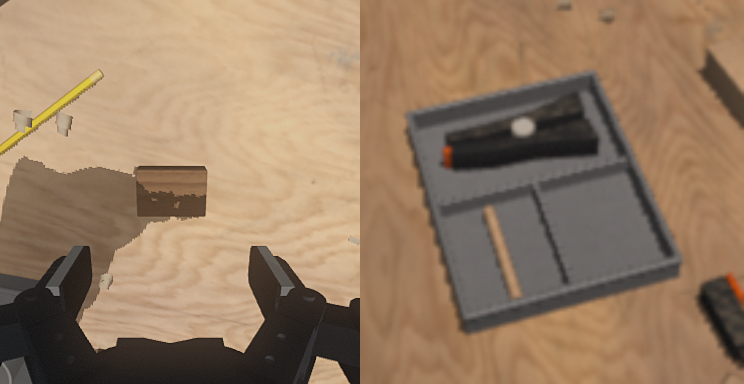

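The clamp lies flat in the big bay. The dark block is square and centred between the fingers at (171,192), so I'll grasp it.

```bash
python3 -m pendant '[[[1,2,40,0],[1,2,75,0],[1,2,98,0],[1,2,108,0],[1,2,113,0]]]' | tail -1;  python3 -m pendant '[[[0,0,0,0],[0,0,0,0],[0,0,0,0],[0,0,0,0],[0,0,0,0]]]' 40 40|tail -1; python3 plan.py; python3 -m pendant '[[[0,0,-5,0],[0,0,-25,0],[0,0,-60,0],[0,0,-110,0],[0,0,-110,0]]]'|tail -1; python3 plan.py 519.6 -339 105 96.8
```

```text
grip_force: 0.0
grip_force: 44.5
t 27.9 pos [678.9 101.6   4.9] line -75.4 tilt 0.13 j7 -1.22 width 58.6 grip 44 F [-1.4 -0.9  7. ]
grip_force: 43.7
t 28.4 pos [681.5 101.5 121.1] line -75.4 tilt 0.61 j7 -1.26 width 58.9 grip 44 F [ 0.4 -0.6  0.8]
  -> call: [-89,129,5,2.6] |s|=157
  -> call: [-83,132,5,2.6] |s|=157
  -> call: [-77,136,5,2.6] |s|=157
```

```bash
python3 -m pendant '[[[-22,32,0,1],[-44,64,0,1],[-66,97,2,2],[-89,129,3,2.6]]]' | tail -1; python3 -m pendant '[[[-21,33,0,1],[-42,66,0,1],[-63,99,2,2],[-83,132,3,2.6]]]' | tail -1; python3 -m pendant '[[[-19,34,0,1],[-38,68,0,1],[-58,102,2,2],[-77,136,3,2.6],[-77,136,3,2.6]]]' | tail -1; python3 -m pendant '[[[0,0,0,0],[0,0,25,0],[0,0,50,0],[0,0,50,0]]]' | tail -1; python3 plan.py 519.6 -339 9 96.8;python3 - <<'E'
from plant import ctrl
import cv2
c=ctrl.camera("wrist");s=ctrl.camera("side");cv2.imwrite("pics/w12.png",cv2.hconcat([c["img"][:,80:440,::-1],cv2.resize(s["img"][220:362,180:322,::-1],(384,384))]))
E
```

```text
grip_force: 43.7
grip_force: 43.7
grip_force: 43.7
grip_force: 43.7
t 30.1 pos [ 516.1 -335.7   51.4] line -83.1 tilt 0.29 j7 -0.61 width 58.8 grip 44 F [ 0.3  0.  -0.5]
  -> call: [3,4,42,0.1] |s|=43
```

View pics/w12.png

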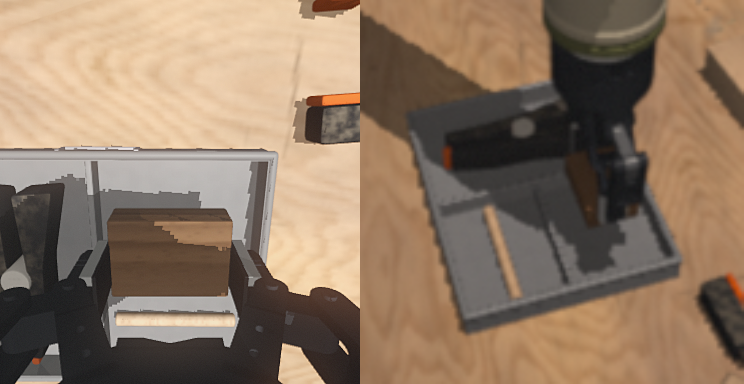

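```bash
python3 -m pendant '[[[3,2,12,0],[3,2,24,0],[3,2,33,0],[3,2,39,0],[3,2,41,0]]]' | tail -1; python3 plan.py;  python3 -m pendant '[[[0,0,0,0],[0,0,0,0],[0,0,0,0]]]' 67|tail -2; python3 plan.py;  python3 -m pendant '[[[0,0,-10,0],[0,0,-40,0],[0,0,-80,0],[0,0,-130,0],[0,0,-160,0]]]'|tail -1; python3 -m pendant '[[[40,0,0,0],[80,0,0,0],[120,0,0,0],[120,0,0,0]]]'|tail -1; python3 - <<'E'
from plant import ctrl
import cv2
from look import *
s=ctrl.camera("scene");c=ctrl.camera("side")
cv2.imwrite("pics/end.png",cv2.hconcat([cv2.resize(s["img"][120:384,90:430,::-1],(386,300)),cv2.resize(c["img"][100:384,140:350,::-1],(222,300))]))
P=np.vstack([cloud(s)[0],cloud(c)[0]])
for n,x,y,r in(("dark",519.6,-339,18),("thick",681,-217,15),("square",450,103,25),("slim",469,334,8),("dowel",437,-350,4)):
    q=P[(abs(P[:,0]-x)<r)&(abs(P[:,1]-y)<r)];print(n,len(q),np.percentile(q[:,2],[10,50,90]).round(1))
E
```

```text
grip_force: 43.7
t 30.6 pos [ 519.3 -340.1   12.3] line -83.2 tilt 0.07 j7 -0.58 width 58.6 grip 44 F [ 0.3  0.2 -0.5]
gripper_width: 66.9
grip_force: 0.0
t 30.9 pos [ 520.1 -340.5   13.7] line -83.2 tilt 0.04 j7 -0.58 width 66.9 grip 0 F [ 0.3 -1.2 -0.3]
grip_force: 0.0
grip_force: 0.0
dark 551 [21.2 23.8 25.8]
thick 240 [36.3 38.  39.8]
square 717 [-858.6   18.4   21. ]
slim 53 [-861.8   22.    24.8]
dowel 29 [10.7 13.2 15. ]
```

View pics/end.png

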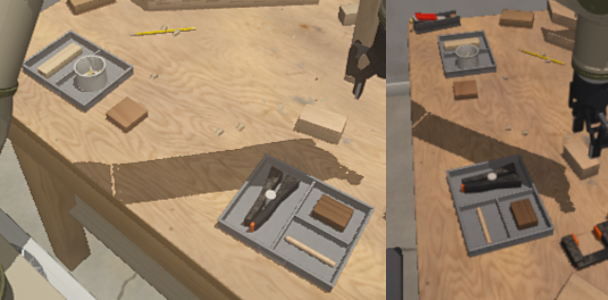

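The final picture shows all five items flat in their bays, the two leave-alone blocks where they started, and the arm clear. The top heights match: dark block 24 mm, slim block 22 mm, dowel 13 mm.

```bash
python3 -m pendant '[[[0,0,0,0],[0,0,0,0],[0,0,0,0]]]'|tail -1; python3 -c "
from plant import ctrl
print(ctrl.job_done())"
```

```text
grip_force: 0.0
the job is handed in; nothing more can be done
None
```

Both kits are made up and the job is handed in at about 32 s on the robot's clock; the hand-in gave no verdict, but the last pictures showed all five items flat in their bays, the tin upright, and the thick and square blocks where they lay.

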